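# Open the latched gate of the ware pen

### The job

Open the little ware pen on the bench: lift the steel thumb latch bar out of its catch, swing the gate open to about a right angle, and leave it there with the bar lowered gently back down onto its peg, not dropped. Go gently: feel for the rubber bumper that ends the lift and do not force the bar against any part of its catch, do not fling the gate, and leave the pots and other things where they stand.

Things in the scene. Friction and masses are not known exactly. Their poses are not given: they have to be found in the camera images.
- pen: Low open-topped plywood pen, fixed, 270 mm wide, 150 mm deep, posts and gate 145 mm tall. Origin: middle of its front line at table height; x points into the pen, y along the front towards the hinge post, z up. The gate closes the front between the hinge post (y = +110 mm) and the latch post (y = -118 mm).
- gate (a joint): Gate angle, rad: 0 shut, grows as the free edge swings out of the front (clockwise from above), up to 2.0. Wooden gate 18 mm thick, centred on the hinge plane, from 5 to 195 mm from the hinge, top at 145 mm; 0.8 kg; light friction keeps it where it is left. The area it sweeps, 245 mm round the hinge, is clear.
- gate_hinge (a point): Point on the gate's upright hinge axis, 125 mm above the table; pen frame (0, 110, 125) mm. Its axes turn with the gate, x normal to the gate, pointing into the pen when shut, -y from the hinge to the free edge.
- latch_pivot (a point): Pivot of the latch bar on the gate: a level axis square to the gate, 125 mm above the table, 95 mm from the hinge towards the free edge and 22 mm in front of the gate's mid-plane. Turns with the gate.
- latch (a joint): Latch bar angle, rad: 0 level on its rest peg, grows as the tip rises, hard stop at 0.5. Plain steel bar, 0.1 to 0.25 kg, falls back by its weight. Bar 12 mm high, 8 mm thick, tip 143 mm from the pivot, past the gate's free edge.
- latch_tab (a point): Point to pinch on the thumb tab, a flat upright plate fixed on the bar, 10 mm thick (square to the gate), 16 mm wide, top 20 mm above this point. At rest it is 181 mm above the table, 36 mm above the gate's top edge, 95 mm from the pivot towards the tip and 56 mm above it. Moves on a circle about the pivot. Pinch it square to the gate: one finger in front, one behind, over the gate's top.
- keeper: Back plate of the catch, plain steel, 26 x 85 mm, fixed on the front of the latch post; origin at pen (-9, -115, 100) mm. It carries the jaw, screwed on at a height that differs every time and is NOT measured. Pressing the bar on any part of the catch with more than 16 N damages it.
- catch (a point): Fixed point on the catch, level with the resting bar, 130 mm from the pivot. The jaw here, 8 mm wide: a lip before the bar, its top 6 to 34 mm above the resting bar's underside; 16.5 mm above the lip top, a sprung rubber bumper (5 N/mm, 5 mm travel). The bar clears the lip only in the last 2 to 4 mm below the bumper: lift until it is felt (a few N), then swing. Clear of the catch at gate 0.2 rad.
- cup_a: bisque-fired cup in the pen, 56 mm wide, 60 mm tall; origin at the centre of its underside; to be left alone
- cup_b: grey clay cup in the pen, 52 mm wide, 70 mm tall; origin at the centre of its underside; to be left alone
- bowl: small bisque bowl in the pen, 72 mm wide, 35 mm tall; origin at the centre of its underside; to be left alone
- jar: amber glass jar with a white cap, 64 mm wide, 85 mm tall, on the table beside the pen's latch side; origin at the centre of its underside; to be left alone
- mug: white mug, 76 mm wide, 85 mm tall, on the table; origin at the centre of its underside; to be left alone
- block: wooden block, 90 x 50 x 30 mm, on the table; origin at the centre of its underside; to be left alone
- brush: brush lying on the table, 180 mm long; origin at the centre of its underside; to be left alone

How it is judged (in metres and radians):
On the way, in this order (a step that is already met when the one before it is completed fails the run):
1. the raised bar has left the catch with the gate (value of joint latch above 0.04 rad and value of joint gate above 0.1 rad), for 0.1 s.
2. the gate is swung open to about a right angle (value of joint gate above 1.3 rad), for 0.2 s.
At the end, for the whole second after the job is handed in: The gate stands still between 1.3 and 1.85 rad (75 to 106 degrees) open, with the latch bar back down (below 0.03 rad) (value of joint gate between 1.3 and 1.85 rad and value of joint latch below 0.03 rad and velocity of joint gate between -0.05 and 0.05 rad/s); the robot touches nothing.
It fails at once if the bar is pressed on its catch with more than 16 N (contact force between latch and keeper above 16 N).
It fails at once if the bar is dropped (falls faster than 2.5 rad/s) (velocity of joint latch below -2.5 rad/s).
It fails at once if the gate is flung (faster than 2 rad/s) (velocity of joint gate above 2 rad/s or velocity of joint gate below -2 rad/s).
It fails at once if a pot or other bystander is moved by more than 20 mm (distance of any of cup_a, cup_b, bowl, jar, mug, block, brush from where it was at the start of the episode above 0.02 m).
It also fails if it takes over 64 s, if anything falls off the work surface, if the arm or the gripper's body presses on something with over 40 N, if the wrist force passes 120 N, or if a joint passes its speed limit or range.

### The arm

A 6-joint arm with a two-finger parallel gripper is mounted at the origin on the work surface. World frame = base frame: x ahead of the robot, y to its left, z up, the work surface at z = 0. Lengths are in mm, angles in degrees, forces in N, time in s.
With the tool pointing down it reaches from about 300 to 850 mm from the base axis. Payload 4.2 kg.
Tool frame: the origin (TCP) lies between the finger pads; the fingertips stand 8 mm ahead of it and the grasp point (between the pads) lies 11 mm behind it; x points along the fingers, y is the direction in which the jaws open and shut, and the axes are right-handed (so a half turn about x gives the same grasp; the last joint's range is limited). The gripper opens to 91 mm and grips with 3 to 60 N. Pads are 32 mm wide; open, the fingers measure 118 mm over their backs; the gripper's body (76 mm by 178 mm) begins 60 mm behind the grasp point.
Start: joints at [-76.318, 18.312, 89.639, -0, 72.044, -1.146], TCP at [147.157, -555.866, 221.976] pointing down, gripper open.
Joint ranges: [-177.97, 177.97], [-48.28, 115.42], [12.27, 149.76], [-77.06, 257.06], [2.81, 150.46], [-146.56, 146.56]. Speed limits (degrees/s): [147.25, 147.25, 180, 180, 180, 180].

### API

Orientations are given as [roll, pitch, yaw] about the fixed x, y, z axes, in that order (R = Rz(yaw) Ry(pitch) Rx(roll)).
In Python, from workcell import env gives the robot as it stands.
- The arm moves only by the tool arm_command, never from a script. Its arguments are lists of equal length, an entry for each row: "slide": the shift along the tool's x, y, z in cm, a list of three; "turn": the turn, a rotation vector about the tool's x, y, z in rad, a list of three; "grip": the closure in counts, from 0 (fully open) to 255 (shut). A call has 1 to 20 rows; each row is the pose to reach, as a shift and turn from the pose commanded when the call began, along the tool's axes at that moment; what a row does not reach only later rows make up. A row lasts 1/12 s, in which the tool goes at most 41.7 mm and 7.16 degrees, less where a joint would pass 70% of its speed; a pose out of reach is approached as far as the arm can. A call with a gripper value outside its range is refused whole. The fingers move at their own pace and stop on an object; "newtons" is the grip in N (left out, the last holds). Time passes only in rows, so rows that repeat a pose let the fingers close. It gives the time, the measured TCP pose, the force and the opening at its end, in the units of the state.
- env.state(): the state, without advancing time (a new reading comes with each control period).
- env.grab_frame(name): name is "scene" or "side" or "wrist"; returns (picture, depth): 420x560x3 uint8, red, green, blue; 420x560 float32, mm along the optical axis (not along the pixel's ray), 0 where there is no reading.
- env.calibration(name): a dict with "K" (3x3 intrinsics, pixels), "camera_from_world" (4x4, takes a point from world to camera coordinates); the wrist camera has in their place "T_tool_cam" (4x4, takes a point from camera to tool coordinates, whose origin is the TCP and whose axes are the tool frame's). Camera axes: x right, y up, looking along -z (the intrinsics and any distortion apply to the point x, -y, -z); pixel columns grow to the right and rows downward; lengths in mm; the calibration is good to about 2 mm. A picture is of the moment at which its call begins: read the wrist's pose just before it. calibration takes no time and is no camera call.
- env.job_done(): hands the job in, once; it reports no verdict.
Trained networks look in the newest picture that a camera, given by its name, has taken for a name from the list of things; names that differ only in an ending like _2 or _b are one class to them, and where a whole thing is asked for, a point or a joint stands for the part that bears it (a point fixed in the world has none). Each returns a list of dicts, best first, with "p" (0 to 1); they miss things now and then, are a little off and sometimes report something else, mostly with a low value. They report only what shows in the picture. A call takes as long as a camera call.
- env.search_frame(camera, label): "point" ([x, y, z] in mm, in world coordinates, good to about 4 mm: the middle of the surface that is visible of it).
The state is a dict: "time_s": time; "qpos": joint angles; "qvel": joint speeds; "effort": joint torques, N m; "ee_pos": TCP position; "ee_rot": TCP orientation; "force": force on the tool from outside, world axes, zero at the start; "torque": the same for the moment, N m; "gripper_width": finger opening in mm.
Only numpy, scipy, OpenCV 4.12 (cv2) and the standard library are available. Lean on these libraries where they do the work, as an engineer would, in place of code of your own. Each camera call takes 0.05 s, during which the arm holds its last target.

## Working session

There is one attempt and no reset: what is moved stays moved. The work goes in short steps, Python scripts to look and compute and a tool call to move; the robot and the scene stay as the last step left them, time stands still between calls to the robot, and variables do not carry over. Pictures are saved under pics/ and viewed, and the job is handed in when it is done.

Besides the shell and the picture viewer there is one more tool, called after "Call:" by a JSON object that holds its "method" and its "body". arm_command: Moves the arm, as the interface text tells. Its arguments: {"type":"object","properties":{"slide":{"type":"array","items":{"type":"array","items":{"type":"number"}}},"turn":{"type":"array","items":{"type":"array","items":{"type":"number"}}},"grip":{"type":"array","items":{"type":"number"}},"newtons":{"type":"number"}},"required":["slide","turn","grip"]}

```bash
ls; mkdir -p pics; python3 - <<'E'
from workcell import env
import cv2,numpy as np
s=env.state();print({k:np.round(v,3) for k,v in s.items()})
for n in ["scene","side","wrist"]:
    p,d=env.grab_frame(n);cv2.imwrite(f"pics/{n}0.png",p[...,::-1]);np.save(f"pics/{n}0.npy",d)
    print(n,env.calibration(n))
    for l in ["pen","gate","latch_tab","latch","keeper"]:
        try:print(l,[(np.round(r["point"],0),round(r["p"],2)) for r in env.search_frame(n,l)][:3])
        except Exception as e:print(l,e)
E
```

```text
pics
{'time_s': np.float64(0.0), 'qpos': array([-7.6320e+01,  1.8348e+01,  8.9707e+01, -2.0000e-03,  7.2044e+01,
       -1.1440e+00]), 'qvel': array([ 0.074, -0.046, -0.029, -0.145, -0.038, -0.091]), 'effort': array([ 2.0000e-03, -4.1246e+01, -2.3197e+01,  7.3000e-02,  4.6000e-02,
       -0.0000e+00]), 'ee_pos': array([ 147.012, -555.374,  221.152]), 'ee_rot': array([-90.27 ,  89.901, 104.555]), 'force': array([-0.248, -0.41 ,  0.277]), 'torque': array([-0.051, -0.04 , -0.014]), 'gripper_width': np.float64(91.431)}
scene {'K': array([[439.92102994,   0.        , 280.392182  ],
       [  0.        , 439.92102994, 202.95849639],
       [  0.        ,   0.        ,   1.        ]]), 'camera_from_world': array([[ 1.21350670e-01,  9.92608284e-01,  1.67620084e-03,
        -1.06217317e+02],
       [-6.96541517e-01,  8.39518871e-02,  7.12588237e-01,
         2.56978954e+02],
       [ 7.07180267e-01, -8.76406033e-02,  7.01580498e-01,
        -1.64808210e+03],
       [ 0.00000000e+00,  0.00000000e+00,  0.00000000e+00,
         1.00000000e+00]])}
pen [(array([691., -72.,  70.]), 0.94), (array([6
[... 823 characters left out ...]
.6), (array([358., 411.,  19.]), 0.25)]
latch [(array([ 628., -128.,  129.]), 0.74)]
keeper [(array([ 630., -166.,  126.]), 0.52)]
wrist {'K': array([[370.18668076,   0.        , 278.05332728],
       [  0.        , 370.18668076, 207.26036921],
       [  0.        ,   0.        ,   1.        ]]), 'T_tool_cam': array([[ 9.95255968e-04,  2.53306254e-01, -9.67385627e-01,
        -1.62851732e+02],
       [ 9.99999487e-01, -4.33984894e-04,  9.15172135e-04,
        -1.95628157e-01],
       [-1.88011924e-04, -9.67386042e-01, -2.53306556e-01,
        -7.15547682e+01],
       [ 0.00000000e+00,  0.00000000e+00,  0.00000000e+00,
         1.00000000e+00]])}
pen []
gate []
latch_tab []
latch []
keeper []
```

View pics/scene0.png

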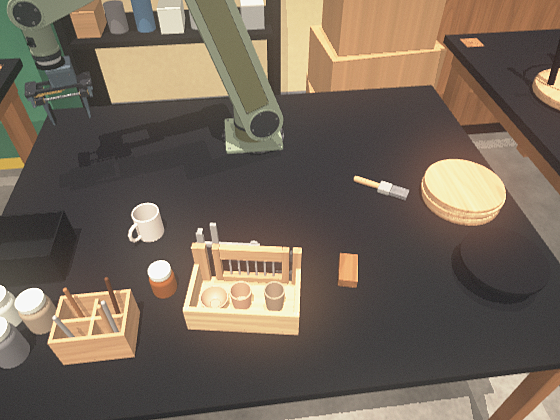

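View pics/side0.png

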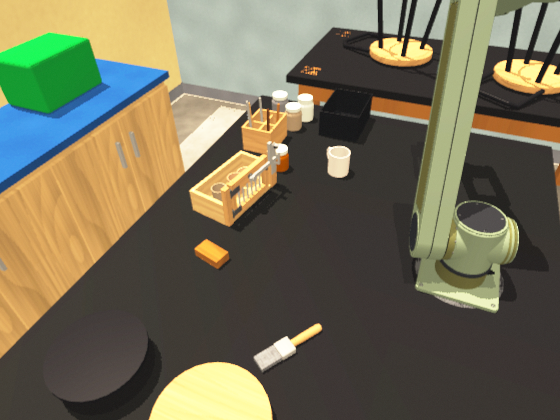

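The pen's front faces the robot: latch post, keeper and tab at around (205,240) in the scene picture, hinge post at around (293,262). Next I fit the pen pose from depth.

```bash
cat > h.py <<'E'
import numpy as np,cv2
from workcell import env
from scipy.spatial.transform import Rotation as R
def cloud(n,d,TW=None):
    c=env.calibration(n);K=c["K"]
    v,u=np.mgrid[0:420,0:560]
    P=np.stack([(u-K[0,2])/K[0,0]*d,-(v-K[1,2])/K[1,1]*d,-d,np.ones_like(d)],-1)
    T=np.linalg.inv(c["camera_from_world"]) if TW is None else TW@c["T_tool_cam"]
    return (P@T.T)[...,:3]
def proj(n,p):
    c=env.calibration(n);q=c["camera_from_world"]@np.append(p,1);K=c["K"]
    return K[0,0]*q[0]/-q[2]+K[0,2],K[1,1]*-q[1]/-q[2]+K[1,2]
E
python3 - <<'E'
from h import *
for n,b in [("scene",(210,345,170,310)),("side",(130,230,180,300))]:
    im=cv2.imread(f"pics/{n}0.png");c=im[b[0]:b[1],b[2]:b[3]]
    cv2.imwrite(f"pics/{n}0c.png",cv2.resize(c,None,fx=5,fy=5,interpolation=cv2.INTER_CUBIC))
    P=cloud(n,np.load(f"pics/{n}0.npy"));np.set_printoptions(suppress=True)
    m=(P[...,0]>580)&(P[...,0]<900)&(P[...,1]>-260)&(P[...,1]<120)
    Q=P[m]; 
    for lo,hi in [(137,152),(152,175),(175,215)]:
        q=Q[(Q[:,2]>lo)&(Q[:,2]<hi)];print(n,lo,len(q))
        print(np.round(q[::max(1,len(q)//40)]).astype(int).tolist())
    g=Q[(Q[:,2]>141)&(Q[:,2]<149)][:,:2].astype(np.float32)
    print(cv2.fitLine(g,cv2.DIST_HUBER,0,.01,.01).ravel())
    # outer
    w=Q[(Q[:,2]>25)&(Q[:,2]<152)][:,:2].astype(np.float32);print(cv2.minAreaRect(w))
E
```

```text
scene 137 834
[[611, -163, 147], [634, -138, 147], [640, -43, 137], [645, -36, 138], [642, -129, 144], [647, -131, 146], [653, -82, 146], [652, -136, 149], [656, -87, 147], [660, -39, 144], [649, -163, 145], [658, -100, 148], [662, -51, 145], [672, -3, 150], [650, -177, 145], [659, -114, 147], [665, -66, 147], [673, -16, 149], [677, 33, 147], [649, -180, 141], [662, -119, 147], [667, -71, 147], [672, -23, 146], [677, 25, 145], [650, -183, 139], [665, -117, 147], [671, -69, 147], [678, -21, 149], [681, 30, 145], [661, -137, 141], [668, -88, 142], [675, -40, 144], [683, 10, 146], [690, 65, 146], [671, -74, 141], [681, -26, 145], [688, 24, 146], [672, -74, 137], [679, -14, 138], [690, 34, 143], [686, 7, 139], [697, 67, 143]]
scene 152 101
[[615, -167, 175], [615, -162, 174], [618, -167, 174], [620, -162, 175], [622, -171, 175], [619, -162, 171], [623, -162, 171], [632, -140, 174], [630, -176, 174], [634, -140, 173], [634, -135, 173], [633, -131, 171], [631, -126, 168], [632, -174, 173], [633, -169, 173], [634, -164, 173], [633, -141, 169], [634, -136, 169], [633, -131, 168], [632, -126,
[... 3760 characters left out ...]
4], [627, -165, 176], [631, -128, 193], [627, -127, 195], [623, -126, 197], [623, -132, 193], [622, -137, 190], [632, -129, 189], [628, -129, 190], [623, -125, 193], [624, -134, 188], [621, -136, 188], [631, -127, 187], [629, -129, 186], [623, -124, 190], [623, -132, 185], [621, -134, 185], [633, -131, 180], [629, -130, 182], [624, -126, 185], [625, -136, 179], [621, -134, 181], [633, -130, 177], [629, -129, 179], [625, -127, 180], [623, -132, 178], [621, -135, 177], [627, -125, 177], [624, -126, 178], [622, -130, 176], [623, -124, 175]]
[  0.20025484   0.97974384 665.4145     -32.07988   ]
((712.3436279296875, -101.83763122558594), (342.2779846191406, 182.73214721679688), 78.75126647949219)
```

View pics/scene0c.png

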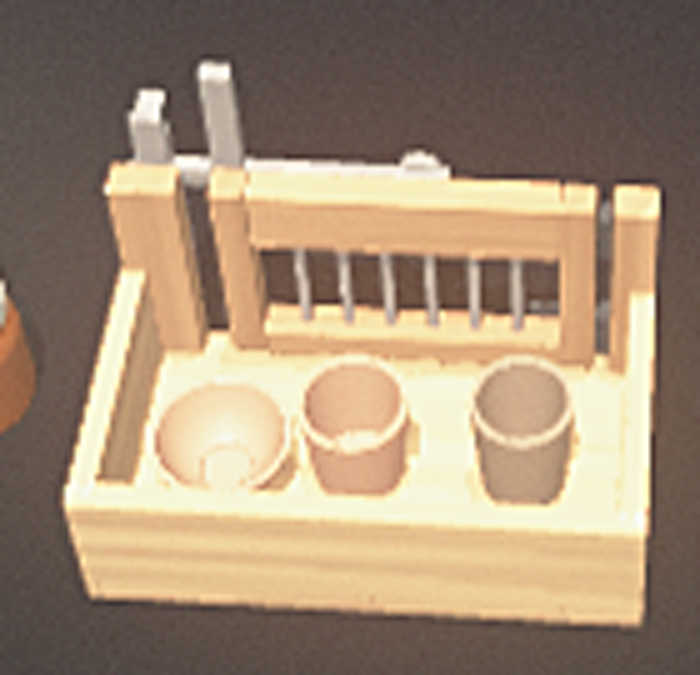

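View pics/side0c.png

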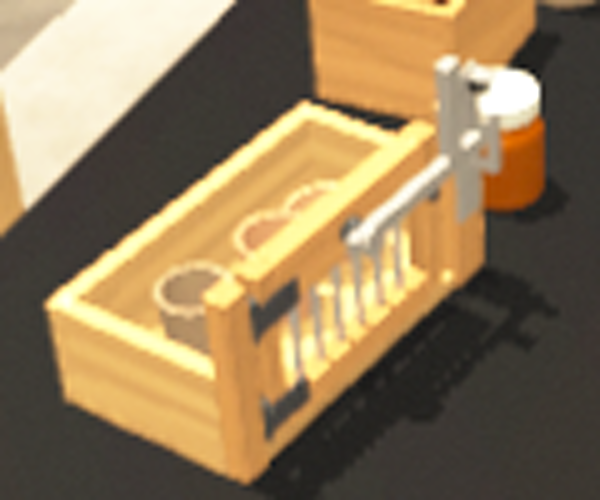

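```bash
python3 - <<'E'
from h import *
s=env.state();r=R.from_euler('xyz',s["ee_rot"],degrees=True).as_matrix();print(r.round(3))
c=env.calibration("wrist")
# wrist cam view dir in tool, pos
print(c["T_tool_cam"][:3,3], -c["T_tool_cam"][:3,2])
E
```

```text
[[ 0.     0.256 -0.967]
 [-0.    -0.967 -0.256]
 [-1.     0.     0.   ]]
[-162.85173111   -0.19562855  -71.55476816] [ 9.67385627e-01 -9.15171898e-04  2.53306557e-01]
```

Call:
{"method": "arm_command", "body": {"slide": [[-5, 0, 0], [-5, -7, -14], [-5, -14, -28], [-5, -21, -42], [-5, -28, -56], [-5, -28.6, -57.3], [-5, -28.6, -57.3], [-5, -28.6, -57.3], [-5, -28.6, -57.3], [-5, -28.6, -57.3], [-5, -28.6, -57.3], [-5, -28.6, -57.3], [-5, -28.6, -57.3], [-5, -28.6, -57.3], [-5, -28.6, -57.3], [-5, -28.6, -57.3], [-5, -28.6, -57.3], [-5, -28.6, -57.3], [-5, -28.6, -57.3], [-5, -28.6, -57.3]], "turn": [[0, 0, 0], [-0.12, 0, 0], [-0.24, 0, 0], [-0.36, 0, 0], [-0.48, 0, 0], [-0.6, 0, 0], [-0.7, 0, 0], [-0.8, 0, 0], [-0.9, 0, 0], [-1.0, 0, 0], [-1.12, 0, 0], [-1.12, 0, 0], [-1.12, 0, 0], [-1.12, 0, 0], [-1.12, 0, 0], [-1.12, 0, 0], [-1.12, 0, 0], [-1.12, 0, 0], [-1.12, 0, 0], [-1.12, 0, 0]], "grip": [0, 0, 0, 0, 0, 0, 0, 0, 0, 0, 0, 0, 0, 0, 0, 0, 0, 0, 0, 0]}}

```text
time_s: 2.57
ee_pos: [626.9, -133.8, 271.9]
ee_rot: [-41.8, 89.9, -142.8]
force: [0.1, -0.2, 0.4]
gripper_width: 91.5
```

```bash
cat >> h.py <<'E'
def tw(s=None):
    s=s or env.state();T=np.eye(4);T[:3,:3]=R.from_euler('xyz',s["ee_rot"],degrees=True).as_matrix();T[:3,3]=s["ee_pos"];return T
E
python3 - <<'E'
from h import *
s=env.state();print({k:np.round(v,2).tolist() for k,v in s.items()})
T=tw(s)
p,d=env.grab_frame("wrist");cv2.imwrite("pics/w1.png",p[...,::-1]);np.save("pics/w1.npy",d);np.save("pics/w1T.npy",T)
print([(np.round(r["point"]),r["p"]) for r in env.search_frame("wrist","latch_tab")])
E
```

```text
{'time_s': 2.57, 'qpos': [-13.04, 23.1, 75.19, -0.06, 81.76, -1.99], 'qvel': [-0.94, -0.7, 0.28, 0.26, -0.21, 0.2], 'effort': [0.93, -46.2, -24.51, 0.13, 0.01, -0.0], 'ee_pos': [626.87, -133.76, 271.95], 'ee_rot': [-41.78, 89.93, -142.82], 'force': [0.06, -0.25, 0.39], 'torque': [-0.07, -0.08, -0.02], 'gripper_width': 91.49}
[(array([633., -98., 128.]), 0.67)]
```

View pics/w1.png

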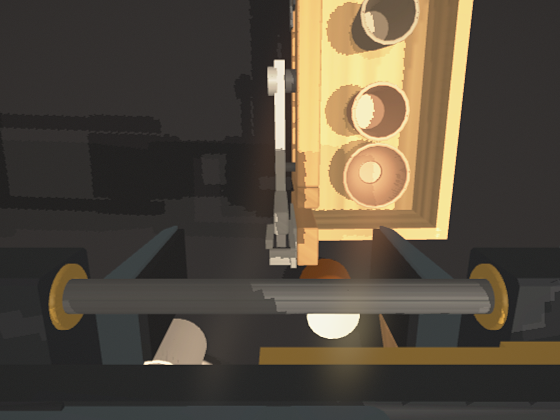

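Wrist picture: the bar runs upright in the image from the pivot (278,80) to the catch (280,245); the tab is at about (281,212), the gate top edge at column ~297-318. I measure with depth.

```bash
python3 - <<'E'
from h import *
d=np.load("pics/w1.npy");P=cloud("wrist",d,np.load("pics/w1T.npy"))
im=cv2.imread("pics/w1.png");cv2.imwrite("pics/w1c.png",cv2.resize(im[50:275,225:345],None,fx=3,fy=2.6,interpolation=cv2.INTER_NEAREST)[:, :])
for v in range(60,270,6):
    print(v,[tuple(np.round(P[v,u]).astype(int).tolist()) for u in (272,276,280,284,300,308)])
E
```

```text
60 [(644, -10, 1), (646, -27, 132), (649, -27, 131), (652, -28, 131), (663, -31, 145), (669, -33, 145)]
66 [(643, -16, -1), (645, -31, 131), (648, -31, 131), (651, -32, 131), (663, -35, 144), (668, -37, 145)]
72 [(641, -35, 134), (644, -35, 134), (648, -35, 130), (651, -36, 132), (662, -40, 147), (668, -41, 145)]
78 [(641, -39, 135), (644, -40, 136), (647, -40, 131), (650, -40, 131), (661, -44, 145), (667, -45, 145)]
84 [(640, -43, 137), (643, -44, 136), (646, -44, 130), (649, -45, 131), (660, -48, 146), (666, -49, 145)]
90 [(639, -48, 133), (642, -48, 133), (645, -49, 131), (648, -49, 131), (660, -52, 144), (665, -53, 145)]
96 [(637, -47, 0), (641, -52, 130), (644, -53, 133), (647, -54, 130), (659, -56, 145), (665, -58, 145)]
102 [(636, -53, -1), (640, -57, 131), (643, -57, 130), (646, -58, 132), (658, -61, 145), (664, -62, 144)]
108 [(634, -60, 0), (639, -61, 130), (642, -62, 131), (646, -63, 131), (657, -65, 146), (663, -66, 145)]
114 [(633, -66, 0), (638, -66, 131), (642, -66, 131), (645, -67, 132), (656, -69, 146), (662, -70, 146)]
120 [(632, -73, 0), (638, -70, 130), (641, -71,
[... 2001 characters left out ...]
9, 144), (647, -160, 144)]
234 [(616, -164, 131), (624, -142, 200), (627, -142, 201), (629, -142, 201), (639, -164, 145), (646, -165, 145)]
240 [(616, -164, 145), (608, -216, 0), (621, -171, 131), (625, -171, 131), (639, -169, 145), (645, -170, 145)]
246 [(615, -169, 145), (607, -223, 1), (620, -176, 131), (624, -177, 131), (638, -174, 145), (644, -175, 145)]
252 [(616, -164, 173), (619, -164, 174), (622, -165, 173), (625, -165, 174), (637, -179, 145), (643, -181, 145)]
258 [(615, -169, 174), (618, -169, 173), (621, -170, 173), (624, -170, 174), (636, -185, 143), (642, -186, 145)]
264 [(614, -173, 174), (617, -174, 174), (620, -175, 173), (623, -175, 174), (635, -190, 145), (641, -191, 145)]
```

View pics/w1c.png

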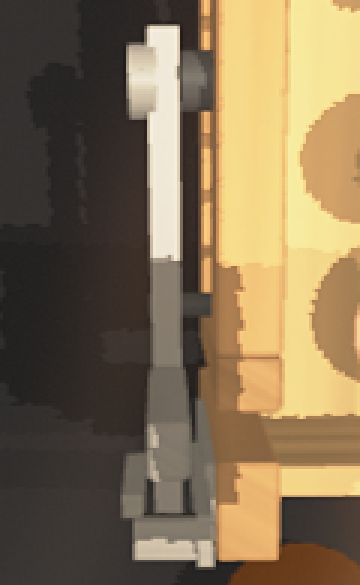

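```bash
python3 - <<'E'
from h import *
d=np.load("pics/w1.npy");P=cloud("wrist",d,np.load("pics/w1T.npy"))[50:270,225:345].reshape(-1,3)
def rect(m,n):
    q=P[m][:,:2].astype(np.float32);print(n,len(q),cv2.minAreaRect(q),"line",cv2.fitLine(q,cv2.DIST_HUBER,0,.01,.01).ravel())
z=P[:,2]
rect((z>142)&(z<148)&(P[:,0]>630)&(P[:,1]>-142),"gatetop")
rect((z>142)&(z<148)&(P[:,0]>630)&(P[:,1]<-150),"posttop")
rect((z>197)&(z<205),"tabtop")
rect((z>128)&(z<133)&(P[:,0]<660)&(P[:,1]>-122),"bar")
rect((z>170)&(z<178)&(P[:,1]<-160),"jawtop")
m=(z>142)&(z<148)&(P[:,0]<628);rect(m,"lip");print(P[m].mean(0))
E
```

```text
gatetop 3710 ((654.2116088867188, -83.26467895507812), (119.5772933959961, 30.798240661621094), 79.65864562988281) line [ 1.8155564e-01  9.8338068e-01  6.6085370e+02 -8.0717773e+01]
posttop 883 ((640.9241333007812, -175.65252685546875), (34.54009246826172, 23.385656356811523), 80.79596710205078) line [ 8.4256493e-02  9.9644411e-01  6.4329272e+02 -1.7509834e+02]
tabtop 346 ((628.6959838867188, -134.5716094970703), (15.91079330444336, 9.375055313110352), 79.3659439086914) line [ 1.8775277e-01  9.8221630e-01  6.2877832e+02 -1.3414026e+02]
bar 1412 ((642.0020141601562, -74.8721694946289), (97.02061462402344, 22.005359649658203), 79.87064361572266) line [ 1.8811983e-01  9.8214608e-01  6.4114978e+02 -7.2385429e+01]
jawtop 471 ((623.7061157226562, -169.27212524414062), (16.29863166809082, 19.729188919067383), 79.65760803222656) line [ 9.9465358e-01 -1.0326793e-01  6.2407788e+02 -1.6877466e+02]
lip 73 ((618.0926513671875, -148.4444580078125), (47.03252029418945, 5.716389179229736), 73.79478454589844) line [ 3.2274443e-01  9.4648618e-01  6.1347449e+02 -1.6489325e+02]
[ 613.31854335 -165.22638195  144.93349202]
```

Tab top centre (628.7,-134.4), pen yaw ≈ -10.8°, lip top ≈145 mm (26 above the bar's underside), so the bumper should be felt near 0.23 rad. I go down over the tab.

Call:
{"method": "arm_command", "body": {"slide": [[3, 0.2, 0], [6, 0.2, 0], [8, 0.2, 0], [9.5, 0.2, 0], [10.2, 0.2, 0], [10.2, 0.2, 0], [10.2, 0.2, 0], [10.2, 0.2, 0]], "turn": [[0, 0, 0], [0, 0, 0], [0, 0, 0], [0, 0, 0], [0, 0, 0], [0, 0, 0], [0, 0, 0], [0, 0, 0]], "grip": [0, 0, 0, 0, 0, 0, 0, 0], "newtons": 5}}

```text
time_s: 3.33
ee_pos: [630.5, -133.8, 171.6]
ee_rot: [86.4, 89.8, -14.6]
force: [0.7, -0.1, 0.4]
gripper_width: 91.4
```

```bash
python3 - <<'E'
from h import *
s=env.state();print({k:np.round(v,2).tolist() for k,v in s.items()})
T=tw(s);print(T[:3,:3].round(3));q=T[:3,:3].T@(np.array([628.7,-134.4,170])-T[:3,3]);print("remaining tool mm",q)
p,d=env.grab_frame("wrist");cv2.imwrite("pics/w2.png",p[...,::-1])
P=cloud("wrist",d,T)[100:290,225:345].reshape(-1,3);z=P[:,2];m=(z>196)&(z<206)&(np.abs(P[:,0]-629)<20)
print(m.sum(),cv2.minAreaRect(P[m][:,:2].astype(np.float32)))
E
```

```text
{'time_s': 3.33, 'qpos': [-13.0, 26.33, 84.44, -0.01, 69.06, -1.96], 'qvel': [0.32, -0.17, -0.33, 0.03, -0.11, 0.01], 'effort': [-0.1, -47.44, -22.3, 0.06, 0.05, -0.0], 'ee_pos': [630.45, -133.76, 171.62], 'ee_rot': [86.44, 89.83, -14.6], 'force': [0.68, -0.06, 0.42], 'torque': [-0.05, -0.11, -0.0], 'gripper_width': 91.43}
[[ 0.003  0.981 -0.192]
 [-0.001 -0.192 -0.981]
 [-1.     0.003  0.   ]]
remaining tool mm [ 1.61761728 -1.60262108  0.96363222]
42 ((630.2466430664062, -127.11746215820312), (1.1230778694152832, 8.461305618286133), 78.70723724365234)
```

View pics/w2.png

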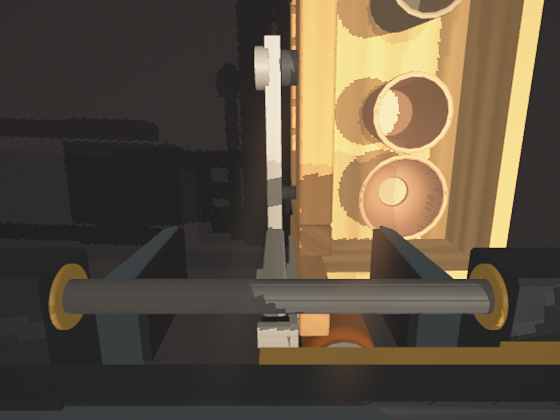

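Picture: the tab (262-288, row ~270) stands between the fingers (tips at about columns 180 and 375). I centre by 1 mm and close gently to just before contact.

Call:
{"method": "arm_command", "body": {"slide": [[0.15, -0.1, 0.05], [0.15, -0.1, 0.05], [0.15, -0.1, 0.05], [0.15, -0.1, 0.05], [0.15, -0.1, 0.05], [0.15, -0.1, 0.05], [0.15, -0.1, 0.05], [0.15, -0.1, 0.05], [0.15, -0.1, 0.05], [0.15, -0.1, 0.05]], "turn": [[0, 0, 0], [0, 0, 0], [0, 0, 0], [0, 0, 0], [0, 0, 0], [0, 0, 0], [0, 0, 0], [0, 0, 0], [0, 0, 0], [0, 0, 0]], "grip": [100, 150, 180, 200, 210, 210, 210, 210, 210, 210], "newtons": 4}}

```text
time_s: 4.22
ee_pos: [628.8, -133.4, 168.4]
ee_rot: [-41.3, 90.0, -142.3]
force: [0.1, 0.2, 0.2]
gripper_width: 27.4
```

```bash
python3 - <<'E'
from h import *
s=env.state();print({k:np.round(v,2).tolist() for k,v in s.items()})
p,d=env.grab_frame("wrist");cv2.imwrite("pics/w3.png",p[...,::-1])
p,d=env.grab_frame("scene");cv2.imwrite("pics/s3.png",cv2.resize(p[190:290,170:310,::-1],None,fx=5,fy=5))
E
```

```text
{'time_s': 4.22, 'qpos': [-13.0, 26.39, 84.82, -0.01, 68.79, -2.0], 'qvel': [-0.11, -0.0, -0.15, -0.06, -0.04, -0.04], 'effort': [0.0, -48.15, -22.67, 0.07, 0.04, 0.0], 'ee_pos': [628.75, -133.43, 168.41], 'ee_rot': [-41.29, 89.99, -142.29], 'force': [0.14, 0.16, 0.22], 'torque': [-0.01, -0.08, -0.03], 'gripper_width': 27.42}
```

View pics/w3.png

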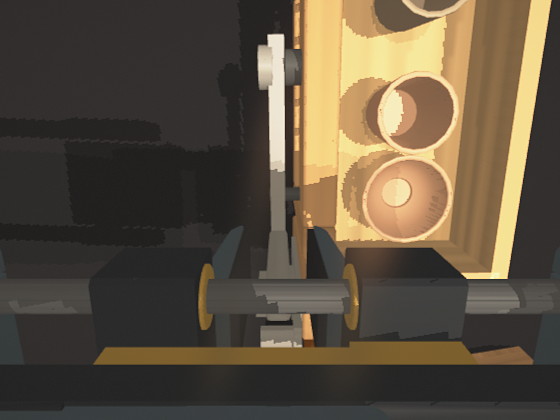

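View pics/s3.png

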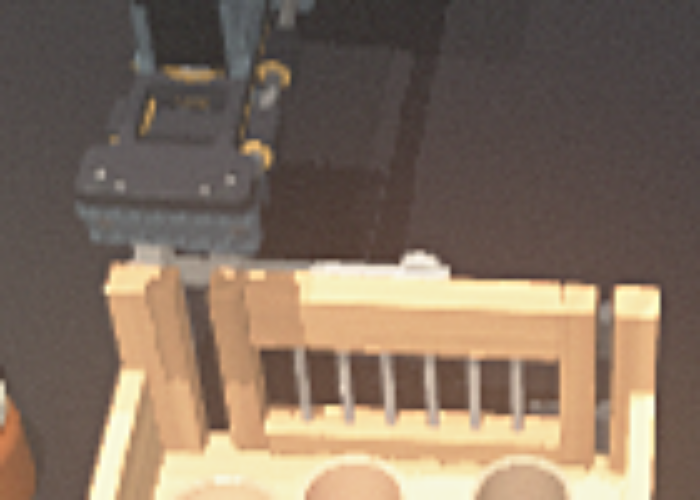

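The tab (columns 265–293) is centred between the finger insides (243 and 313). Closing lightly.

Call:
{"method": "arm_command", "body": {"slide": [[0, 0, 0], [0, 0, 0], [0, 0, 0], [0, 0, 0], [0, 0, 0], [0, 0, 0], [0, 0, 0], [0, 0, 0]], "turn": [[0, 0, 0], [0, 0, 0], [0, 0, 0], [0, 0, 0], [0, 0, 0], [0, 0, 0], [0, 0, 0], [0, 0, 0]], "grip": [220, 230, 235, 240, 245, 245, 245, 245], "newtons": 4}}

```text
time_s: 4.98
ee_pos: [628.7, -133.4, 168.4]
ee_rot: [-55.7, 90.0, -156.7]
force: [-0.9, 1.0, 0.5]
gripper_width: 10.0
```

Call:
{"method": "arm_command", "body": {"slide": [[0, 0, 0], [0, 0, 0], [0, 0, 0], [0, 0, 0]], "turn": [[0, 0, 0], [0, 0, 0], [0, 0, 0], [0, 0, 0]], "grip": [255, 255, 255, 255], "newtons": 25}}

```text
time_s: 5.32
ee_pos: [628.7, -133.4, 168.4]
ee_rot: [-44.0, 90.0, -144.9]
force: [0.0, -0.2, -0.0]
gripper_width: 10.0
```

```bash
cat >> h.py <<'E'
yp=np.array([.188,.982,0]);yp/=np.linalg.norm(yp);xp=np.cross(yp,[0,0,1.])
# geometry: given TCP at grasp T0 (4x4) with latch=0,gate=0 -> target pose at (latch th, gate g)
def pose(T0,th,g,piv,hin):
    A=R.from_rotvec(xp*(-th)).as_matrix() # sign checked: tip(-y) rises
    B=R.from_rotvec(np.array([0,0,-g])).as_matrix()
    p=piv+A@(T0[:3,3]-piv);r=A@T0[:3,:3]
    p=hin+B@(p-hin);r=B@r
    T=np.eye(4);T[:3,:3]=r;T[:3,3]=p;return T
def rel(T0,T):
    D=np.linalg.inv(T0)@T
    return np.round(D[:3,3]/10,2).tolist(),np.round(R.from_matrix(D[:3,:3]).as_rotvec(),3).tolist()
E
python3 - <<'E'
from h import *
s=env.state();print({k:np.round(v,2).tolist() for k,v in s.items()})
T=tw(s);np.save("T0.npy",T);print(xp)
tab=np.array([628.7,-134.4,181]);piv=tab+95*yp;piv[2]=125;hin=tab+190*yp+22*xp;print(piv,hin)
for th in (.02,.05,.1,.15,.18,.2,.22,.24):
    t=pose(T,th,0,piv,hin);print(th,t[:3,3].round(1),rel(T,t))
E
```

```text
{'time_s': 5.32, 'qpos': [-13.0, 26.39, 84.82, -0.01, 68.8, -2.01], 'qvel': [-0.05, -0.05, -0.06, 0.03, 0.07, -0.0], 'effort': [-0.18, -47.94, -22.88, 0.16, -0.15, 0.22], 'ee_pos': [628.7, -133.41, 168.42], 'ee_rot': [-43.96, 89.99, -144.95], 'force': [0.01, -0.21, -0.03], 'torque': [-0.03, 0.0, 0.17], 'gripper_width': 10.0}
[ 0.98216305 -0.18803122  0.        ]
[646.5629655 -41.09451   125.       ] [686.03351815  48.07429325 181.        ]
0.02 [ 628.9 -132.5  170.3] ([-0.19, -0.0, -0.09], [0.0, -0.02, 0.0])
0.05 [ 629.1 -131.2  173.1] ([-0.46, -0.0, -0.23], [0.0, -0.05, 0.0])
0.1 [ 629.6 -128.7  177.6] ([-0.92, -0.0, -0.48], [0.0, -0.1, 0.0])
0.15 [ 630.1 -126.   182. ] ([-1.36, -0.0, -0.75], [0.0, -0.15, 0.0])
0.18 [ 630.5 -124.3  184.6] ([-1.61, -0.0, -0.93], [0.0, -0.18, 0.0])
0.2 [ 630.7 -123.1  186.2] ([-1.78, -0.0, -1.05], [0.0, -0.2, 0.001])
0.22 [ 630.9 -121.9  187.9] ([-1.95, -0.0, -1.17], [0.0, -0.22, 0.001])
0.24 [ 631.2 -120.6  189.5] ([-2.11, -0.0, -1.3], [0.0, -0.24, 0.001])
```

Call:
{"method": "arm_command", "body": {"slide": [[-0.19, 0, -0.09], [-0.46, 0, -0.23], [-0.69, 0, -0.35], [-0.92, 0, -0.48], [-1.14, 0, -0.61], [-1.36, 0, -0.75], [-1.44, 0, -0.81], [-1.44, 0, -0.81], [-1.44, 0, -0.81]], "turn": [[0, -0.02, 0], [0, -0.05, 0], [0, -0.075, 0], [0, -0.1, 0], [0, -0.125, 0], [0, -0.15, 0], [0, -0.16, 0], [0, -0.16, 0], [0, -0.16, 0]], "grip": [255, 255, 255, 255, 255, 255, 255, 255, 255]}}

```text
time_s: 6.07
ee_pos: [630.0, -125.4, 182.7]
ee_rot: [-0.2, 80.8, -101.2]
force: [-2.6, 0.2, -1.4]
gripper_width: 9.7
```

```bash
cat > st.py <<'E'
from h import *
s=env.state();print({k:np.round(s[k],2).tolist() for k in ("time_s","qpos","ee_pos","force","torque","gripper_width")})
T=tw(s);T0=np.load("T0.npy")
tab=np.array([628.7,-134.4,181]);piv=tab+95*yp;piv[2]=125;hin=tab+190*yp+22*xp
D=rel(T0,T);print("rel from grasp",D)
from scipy.optimize import least_squares
r=least_squares(lambda a:np.r_[pose(T0,a[0],a[1],piv,hin)[:3,3]-T[:3,3]],[.1,.05]);print("latch,gate est (pos)",r.x,"resid",r.fun)
E
python3 st.py
```

```text
{'time_s': 6.07, 'qpos': [-7.63, 26.14, 83.72, -9.7, 70.97, 6.59], 'ee_pos': [630.05, -125.41, 182.75], 'force': [-2.58, 0.16, -1.38], 'torque': [-0.02, 0.06, 0.17], 'gripper_width': 9.74}
rel from grasp ([-1.43, -0.02, -0.81], [-0.0, -0.16, -0.0])
latch,gate est (pos) [0.1590078  0.00103582] resid [-0.00618504 -0.01916497  0.01343119]
```

Call:
{"method": "arm_command", "body": {"slide": [[-0.1, 0, -0.04], [-0.19, 0, -0.09], [-0.28, 0, -0.13], [-0.37, 0, -0.18], [-0.37, 0, -0.18], [-0.37, 0, -0.18]], "turn": [[0, -0.01, 0], [0, -0.02, 0], [0, -0.03, 0], [0, -0.04, 0], [0, -0.04, 0], [0, -0.04, 0]], "grip": [255, 255, 255, 255, 255, 255]}}

```text
time_s: 6.57
ee_pos: [630.6, -123.1, 186.1]
ee_rot: [-0.1, 78.5, -101.1]
force: [-2.5, -1.4, -1.8]
gripper_width: 9.5
```

```bash
python3 st.py
```

```text
{'time_s': 6.57, 'qpos': [-6.27, 26.23, 83.42, -12.06, 71.72, 8.65], 'ee_pos': [630.65, -123.09, 186.15], 'force': [-2.55, -1.44, -1.78], 'torque': [0.0, 0.14, 0.2], 'gripper_width': 9.47}
rel from grasp ([-1.77, -0.01, -1.05], [-0.0, -0.2, -0.0])
latch,gate est (pos) [1.99243732e-01 1.97336264e-04] resid [-0.01083187 -0.0334743   0.02555762]
```

Call:
{"method": "arm_command", "body": {"slide": [[-0.05, 0, -0.02], [-0.1, 0, -0.04], [-0.1, 0, -0.04], [-0.1, 0, -0.04]], "turn": [[0, -0.005, 0], [0, -0.01, 0], [0, -0.01, 0], [0, -0.01, 0]], "grip": [255, 255, 255, 255]}}

```text
time_s: 6.9
ee_pos: [630.7, -122.5, 187.0]
ee_rot: [-0.1, 78.0, -101.1]
force: [-2.7, -0.0, -1.9]
gripper_width: 9.9
```

Call:
{"method": "arm_command", "body": {"slide": [[-0.05, 0, -0.02], [-0.05, 0, -0.02], [-0.05, 0, -0.02], [-0.05, 0, -0.02]], "turn": [[0, -0.005, 0], [0, -0.005, 0], [0, -0.005, 0], [0, -0.005, 0]], "grip": [255, 255, 255, 255]}}

```text
time_s: 7.23
ee_pos: [630.8, -122.2, 187.4]
ee_rot: [-0.1, 77.7, -101.1]
force: [-3.2, -0.5, -2.9]
gripper_width: 9.5
```

```bash
python3 st.py
```

```text
{'time_s': 7.23, 'qpos': [-5.78, 26.27, 83.3, -12.9, 72.02, 9.39], 'ee_pos': [630.8, -122.18, 187.4], 'force': [-3.18, -0.48, -2.89], 'torque': [0.16, 0.11, 0.17], 'gripper_width': 9.54}
rel from grasp ([-1.9, -0.01, -1.14], [0.0, -0.215, -0.0])
latch,gate est (pos) [0.21430494 0.00030481] resid [-0.00878423 -0.02707717  0.0213375 ]
```

Call:
{"method": "arm_command", "body": {"slide": [[-0.05, 0, -0.02], [-0.05, 0, -0.02], [-0.05, 0, -0.02], [-0.05, 0, -0.02]], "turn": [[0, -0.005, 0], [0, -0.005, 0], [0, -0.005, 0], [0, -0.005, 0]], "grip": [255, 255, 255, 255]}}

```text
time_s: 7.57
ee_pos: [630.9, -121.8, 187.9]
ee_rot: [-0.1, 77.4, -101.1]
force: [-3.5, 1.4, -3.4]
gripper_width: 9.8
```

```bash
python3 st.py
```

```text
{'time_s': 7.57, 'qpos': [-5.6, 26.28, 83.26, -13.19, 72.13, 9.64], 'ee_pos': [630.88, -121.85, 187.87], 'force': [-3.49, 1.38, -3.36], 'torque': [0.24, 0.11, 0.19], 'gripper_width': 9.84}
rel from grasp ([-1.94, -0.01, -1.18], [0.0, -0.22, -0.0])
latch,gate est (pos) [0.21989526 0.00022777] resid [-0.00654858 -0.02017442  0.01608391]
```

Call:
{"method": "arm_command", "body": {"slide": [[-0.05, 0, -0.02], [-0.05, 0, -0.02], [-0.05, 0, -0.02], [-0.05, 0, -0.02]], "turn": [[0, -0.005, 0], [0, -0.005, 0], [0, -0.005, 0], [0, -0.005, 0]], "grip": [255, 255, 255, 255]}}

```text
time_s: 7.9
ee_pos: [630.9, -121.6, 188.2]
ee_rot: [-0.1, 77.1, -101.1]
force: [-3.4, 0.7, -4.9]
gripper_width: 10.1
```

```bash
python3 st.py
```

```text
{'time_s': 7.9, 'qpos': [-5.44, 26.31, 83.23, -13.48, 72.24, 9.89], 'ee_pos': [630.92, -121.56, 188.24], 'force': [-3.4, 0.68, -4.9], 'torque': [0.31, 0.13, 0.16], 'gripper_width': 10.09}
rel from grasp ([-1.98, -0.01, -1.21], [0.0, -0.225, -0.0])
latch,gate est (pos) [0.22442417 0.00028486] resid [-0.00816037 -0.02511803  0.02021498]
```

Bumper felt: vertical load grew from −1.8 to −4.9 N and the wrist moment from 0 to 0.3 N m over the last 2 mm. Now work out the swing.

```bash
cat > swing.py <<'E'
from h import *
import sys
th=float(sys.argv[1]);g0=float(sys.argv[2]);G=[float(x) for x in sys.argv[3:]]
T0=np.load("T0.npy")
tab=np.array([628.7,-134.4,181]);piv=tab+95*yp;piv[2]=125;hin=tab+190*yp+22*xp
A=pose(T0,th,g0,piv,hin)
o=[rel(A,pose(T0,th,g,piv,hin)) for g in G]
print("slide",[a for a,b in o]);print("turn",[b for a,b in o])
E
python3 swing.py .225 0 .01 .02 .035 .05 .065 .08
```

```text
slide [[-0.01, -0.18, -0.02], [-0.01, -0.35, -0.05], [-0.02, -0.62, -0.08], [-0.03, -0.88, -0.13], [-0.04, -1.15, -0.17], [-0.05, -1.41, -0.22]]
turn [[0.01, -0.0, -0.002], [0.019, -0.0, -0.004], [0.034, -0.0, -0.008], [0.049, -0.0, -0.011], [0.063, -0.0, -0.015], [0.078, -0.0, -0.018]]
```

Call:
{"method": "arm_command", "body": {"slide": [[0, -0.09, -0.01], [-0.01, -0.18, -0.02], [-0.01, -0.18, -0.02]], "turn": [[0.005, 0, -0.001], [0.01, 0, -0.002], [0.01, 0, -0.002]], "grip": [255, 255, 255]}}

```text
time_s: 8.15
ee_pos: [629.7, -121.1, 188.4]
ee_rot: [0.3, 77.1, -101.3]
force: [-1.0, 1.0, -6.6]
gripper_width: 9.5
```

```bash
python3 st.py;python3 - <<'E'
from h import *
p,d=env.grab_frame("side");cv2.imwrite("pics/sd4.png",cv2.resize(p[130:230,200:310,::-1],None,fx=6,fy=6,interpolation=cv2.INTER_CUBIC))
E
```

```text
{'time_s': 8.15, 'qpos': [-5.41, 26.21, 83.37, -13.47, 72.23, 10.51], 'ee_pos': [629.73, -121.09, 188.35], 'force': [-0.98, 1.02, -6.65], 'torque': [0.27, -0.26, 0.31], 'gripper_width': 9.54}
rel from grasp ([-1.99, -0.13, -1.23], [0.01, -0.225, 0.0])
latch,gate est (pos) [0.22572908 0.00743109] resid [-0.00509531 -0.01530749  0.01238195]
```

View pics/sd4.png

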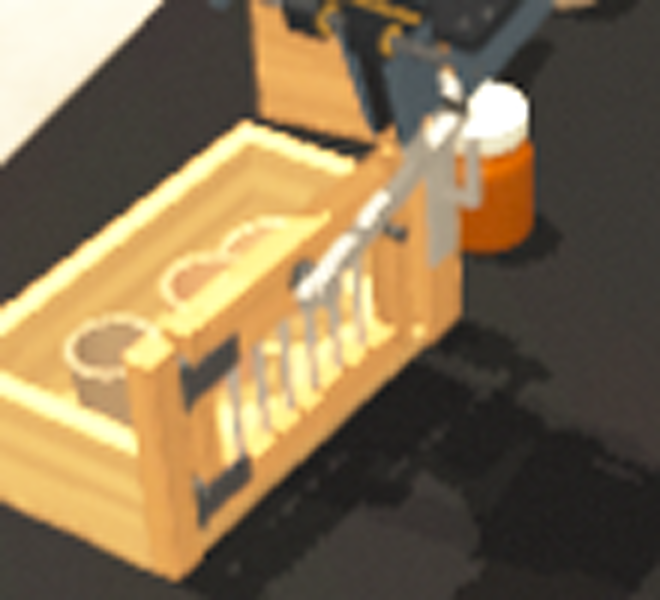

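Side picture: the bar (tip ~(460,100)) is raised above the lip end (~(470,150–200)) and up at the bumper. Continuing to swing, relieving about 0.4 mm.

```bash
sed -i 's/^th=.*;g0/th=float(sys.argv[1].split(",")[0]);th2=float(sys.argv[1].split(",")[-1]);g0/; s/pose(T0,th,g,piv,hin))/pose(T0,th2,g,piv,hin))/' swing.py
python3 swing.py .225,.222 0.01 .015 .025 .035 .05 .07 .09 .11 .13
```

```text
slide [[0.03, -0.09, 0.0], [0.02, -0.27, -0.02], [0.01, -0.44, -0.05], [0.01, -0.71, -0.09], [-0.01, -1.06, -0.14], [-0.02, -1.41, -0.21], [-0.04, -1.76, -0.28], [-0.06, -2.11, -0.36]]
turn [[0.005, 0.003, -0.001], [0.015, 0.003, -0.003], [0.024, 0.003, -0.006], [0.039, 0.003, -0.009], [0.059, 0.003, -0.013], [0.078, 0.003, -0.018], [0.098, 0.003, -0.022], [0.117, 0.003, -0.027]]
```

Call:
{"method": "arm_command", "body": {"slide": [[0.03, -0.09, 0], [0.02, -0.27, -0.02], [0.02, -0.27, -0.02]], "turn": [[0.005, 0.003, -0.001], [0.015, 0.003, -0.003], [0.015, 0.003, -0.003]], "grip": [255, 255, 255]}}

```text
time_s: 8.45
ee_pos: [626.3, -120.2, 188.1]
ee_rot: [0.0, 77.3, -102.5]
force: [-1.3, 2.4, -5.8]
gripper_width: 9.9
```

```bash
python3 st.py; python3 swing.py .222 0.025 .035 .05 .065 .085 .105 .125 .15 .175 .2 .225 .25
```

```text
{'time_s': 8.45, 'qpos': [-5.46, 26.03, 83.68, -13.24, 72.33, 11.3], 'ee_pos': [626.32, -120.15, 188.09], 'force': [-1.31, 2.42, -5.75], 'torque': [0.3, -0.16, 0.13], 'gripper_width': 9.9}
rel from grasp ([-1.97, -0.49, -1.26], [0.026, -0.221, -0.003])
latch,gate est (pos) [0.2224364  0.02732405] resid [-0.00080707 -0.00227377  0.00183921]
slide [[-0.01, -0.18, -0.02], [-0.01, -0.44, -0.06], [-0.02, -0.71, -0.1], [-0.04, -1.06, -0.16], [-0.05, -1.41, -0.22], [-0.07, -1.76, -0.3], [-0.09, -2.19, -0.4], [-0.12, -2.62, -0.51], [-0.14, -3.05, -0.63], [-0.17, -3.48, -0.77], [-0.21, -3.9, -0.91]]
turn [[0.01, -0.0, -0.002], [0.024, -0.0, -0.006], [0.039, -0.0, -0.009], [0.059, -0.0, -0.013], [0.078, -0.0, -0.018], [0.098, -0.0, -0.022], [0.122, -0.0, -0.028], [0.146, -0.0, -0.033], [0.171, -0.0, -0.039], [0.195, -0.0, -0.044], [0.219, -0.0, -0.05]]
```

Call:
{"method": "arm_command", "body": {"slide": [[-0.01, -0.18, -0.02], [-0.01, -0.44, -0.06], [-0.02, -0.71, -0.1], [-0.02, -0.71, -0.1]], "turn": [[0.01, 0, -0.002], [0.024, 0, -0.006], [0.039, 0, -0.009], [0.039, 0, -0.009]], "grip": [255, 255, 255, 255]}}

```text
time_s: 8.78
ee_pos: [619.3, -117.6, 188.1]
ee_rot: [-0.1, 77.3, -104.9]
force: [-1.0, 2.4, -6.5]
gripper_width: 10.0
```

```bash
python3 st.py; python3 swing.py .222 0.065 .08 .1 .12 .145 .17 .195 .22 .25 .28 .31 .34 .37 .4
```

```text
{'time_s': 8.78, 'qpos': [-5.32, 25.66, 84.3, -13.14, 72.64, 13.71], 'ee_pos': [619.34, -117.58, 188.13], 'force': [-1.02, 2.42, -6.52], 'torque': [0.34, -0.16, 0.17], 'gripper_width': 9.99}
rel from grasp ([-1.97, -1.22, -1.38], [0.067, -0.222, -0.008])
latch,gate est (pos) [0.22237148 0.06900925] resid [ 0.02108944  0.0523812  -0.04303843]
slide [[-0.01, -0.27, -0.03], [-0.02, -0.62, -0.08], [-0.03, -0.97, -0.14], [-0.05, -1.41, -0.22], [-0.07, -1.85, -0.32], [-0.1, -2.28, -0.42], [-0.12, -2.71, -0.53], [-0.16, -3.22, -0.68], [-0.19, -3.73, -0.85], [-0.23, -4.23, -1.03], [-0.28, -4.73, -1.22], [-0.33, -5.22, -1.43], [-0.38, -5.71, -1.66]]
turn [[0.015, -0.0, -0.003], [0.034, -0.0, -0.008], [0.054, -0.0, -0.012], [0.078, -0.0, -0.018], [0.102, -0.0, -0.023], [0.127, -0.0, -0.029], [0.151, -0.0, -0.034], [0.18, -0.0, -0.041], [0.21, -0.0, -0.047], [0.239, -0.0, -0.054], [0.268, -0.0, -0.061], [0.298, -0.0, -0.067], [0.327, -0.0, -0.074]]
```

Call:
{"method": "arm_command", "body": {"slide": [[-0.01, -0.27, -0.03], [-0.02, -0.62, -0.08], [-0.03, -0.97, -0.14], [-0.05, -1.41, -0.22], [-0.07, -1.85, -0.32], [-0.1, -2.28, -0.42], [-0.12, -2.71, -0.53], [-0.16, -3.22, -0.68], [-0.19, -3.73, -0.85], [-0.23, -4.23, -1.03], [-0.28, -4.73, -1.22], [-0.33, -5.22, -1.43], [-0.38, -5.71, -1.66]], "turn": [[0.015, 0, -0.003], [0.034, 0, -0.008], [0.054, 0, -0.012], [0.078, 0, -0.018], [0.102, 0, -0.023], [0.127, 0, -0.029], [0.151, 0, -0.034], [0.18, 0, -0.041], [0.21, 0, -0.047], [0.239, 0, -0.054], [0.268, 0, -0.061], [0.298, 0, -0.067], [0.327, 0, -0.074]], "grip": [255, 255, 255, 255, 255, 255, 255, 255, 255, 255, 255, 255, 255]}}

```text
time_s: 9.87
ee_pos: [568.7, -87.0, 188.3]
ee_rot: [0.2, 77.2, -123.9]
force: [-0.1, 0.5, -7.6]
gripper_width: 10.3
```

```bash
python3 st.py; python3 swing.py .222 0.4 $(seq .43 .03 1.0)
```

```text
{'time_s': 9.87, 'qpos': [-3.62, 23.0, 88.64, -11.37, 75.15, 34.07], 'ee_pos': [568.71, -87.0, 188.27], 'force': [-0.14, 0.45, -7.59], 'torque': [0.08, -0.25, 0.21], 'gripper_width': 10.25}
rel from grasp ([-1.98, -6.77, -3.41], [0.402, -0.22, -0.044])
latch,gate est (pos) [0.22141348 0.40144979] resid [ 0.22143616  0.25495354 -0.25687393]
slide [[-0.02, -0.53, -0.07], [-0.04, -1.06, -0.16], [-0.06, -1.58, -0.26], [-0.09, -2.11, -0.38], [-0.12, -2.62, -0.51], [-0.15, -3.14, -0.66], [-0.19, -3.65, -0.82], [-0.23, -4.15, -1.0], [-0.27, -4.65, -1.19], [-0.32, -5.14, -1.4], [-0.37, -5.63, -1.62], [-0.42, -6.1, -1.85], [-0.48, -6.57, -2.1], [-0.54, -7.04, -2.37], [-0.6, -7.49, -2.64], [-0.67, -7.94, -2.93], [-0.73, -8.37, -3.23], [-0.81, -8.8, -3.55], [-0.88, -9.22, -3.88], [-0.96, -9.63, -4.21]]
turn [[0.029, -0.0, -0.007], [0.059, -0.0, -0.013], [0.088, -0.0, -0.02], [0.117, -0.0, -0.026], [0.146, -0.0, -0.033], [0.176, -0.0, -0.04], [0.205, -0.0, -0.046], [0.234, -0.0, -0.053], [0.263, -0.0, -0.059], [0.293, -0.0, -0.066], [0.322, -0.0, -0.073], [0.351, -0.0, -0.079], [0.38, -0.0, -0.086], [0.41, -0.0, -0.093], [0.439, -0.0, -0.099], [0.468, -0.0, -0.106], [0.497, -0.0, -0.112], [0.527, -0.0, -0.119], [0.556, -0.0, -0.126], [0.585, -0.0, -0.132]]
```

```bash
python3 - <<'E'
from h import *
p,d=env.grab_frame("side");a=cv2.resize(p[110:240,180:340,::-1],None,fx=4,fy=4,interpolation=cv2.INTER_CUBIC);cv2.imwrite("pics/sd5.png",a)
E
```

```text
(no output)
```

View pics/sd5.png

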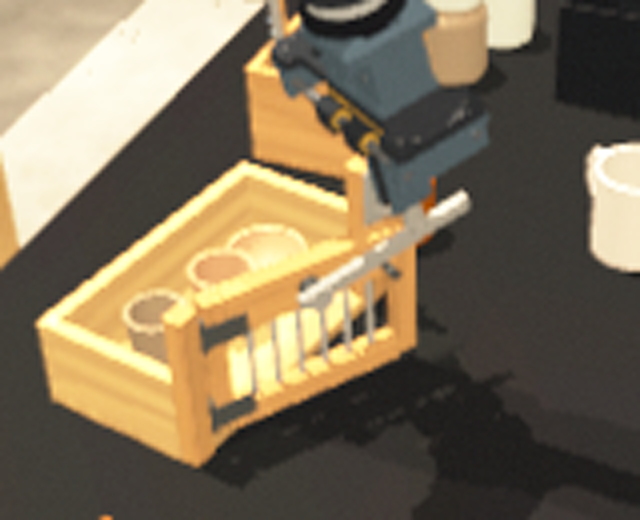

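The gate is open with the bar still raised (tip ~(460,200)), clear of the catch. Swinging on.

Call:
{"method": "arm_command", "body": {"slide": [[-0.02, -0.53, -0.07], [-0.04, -1.06, -0.16], [-0.06, -1.58, -0.26], [-0.09, -2.11, -0.38], [-0.12, -2.62, -0.51], [-0.15, -3.14, -0.66], [-0.19, -3.65, -0.82], [-0.23, -4.15, -1.0], [-0.27, -4.65, -1.19], [-0.32, -5.14, -1.4], [-0.37, -5.63, -1.62], [-0.42, -6.1, -1.85], [-0.48, -6.57, -2.1], [-0.54, -7.04, -2.37], [-0.6, -7.49, -2.64], [-0.67, -7.94, -2.93], [-0.73, -8.37, -3.23], [-0.81, -8.8, -3.55], [-0.88, -9.22, -3.88], [-0.96, -9.63, -4.21]], "turn": [[0.029, 0, -0.007], [0.059, 0, -0.013], [0.088, 0, -0.02], [0.117, 0, -0.026], [0.146, 0, -0.033], [0.176, 0, -0.04], [0.205, 0, -0.046], [0.234, 0, -0.053], [0.263, 0, -0.059], [0.293, 0, -0.066], [0.322, 0, -0.073], [0.351, 0, -0.079], [0.38, 0, -0.086], [0.41, 0, -0.093], [0.439, 0, -0.099], [0.468, 0, -0.106], [0.497, 0, -0.112], [0.527, 0, -0.119], [0.556, 0, -0.126], [0.585, 0, -0.132]], "grip": [255, 255, 255, 255, 255, 255, 255, 255, 255, 255, 255, 255, 255, 255, 255, 255, 255, 255, 255, 255]}}

```text
time_s: 11.58
ee_pos: [512.9, 2.1, 188.5]
ee_rot: [0.4, 77.2, -158.0]
force: [-0.2, -0.5, -6.4]
gripper_width: 10.0
```

```bash
python3 st.py; python3 swing.py .222 1.0 $(seq 1.03 .03 1.49) 1.51 1.52 1.52 1.52
```

```text
{'time_s': 11.58, 'qpos': [1.75, 20.47, 92.6, -4.47, 78.96, 71.5], 'ee_pos': [512.95, 2.12, 188.54], 'force': [-0.16, -0.49, -6.38], 'torque': [0.04, 0.08, 0.17], 'gripper_width': 9.96}
rel from grasp ([-2.01, -13.95, -11.1], [0.998, -0.205, -0.11])
latch,gate est (pos) [0.22254886 0.99750513] resid [ 0.55890501  0.14840213 -0.44091043]
slide [[-0.02, -0.53, -0.07], [-0.04, -1.06, -0.16], [-0.06, -1.58, -0.26], [-0.09, -2.11, -0.38], [-0.12, -2.62, -0.51], [-0.15, -3.14, -0.66], [-0.19, -3.65, -0.82], [-0.23, -4.15, -1.0], [-0.27, -4.65, -1.19], [-0.32, -5.14, -1.4], [-0.37, -5.63, -1.62], [-0.42, -6.1, -1.85], [-0.48, -6.57, -2.1], [-0.54, -7.04, -2.37], [-0.6, -7.49, -2.64], [-0.67, -7.94, -2.93], [-0.73, -8.37, -3.23], [-0.76, -8.52, -3.34], [-0.76, -8.52, -3.34], [-0.76, -8.52, -3.34]]
turn [[0.029, -0.0, -0.007], [0.059, -0.0, -0.013], [0.088, -0.0, -0.02], [0.117, -0.0, -0.026], [0.146, -0.0, -0.033], [0.176, -0.0, -0.04], [0.205, -0.0, -0.046], [0.234, -0.0, -0.053], [0.263, -0.0, -0.059], [0.293, -0.0, -0.066], [0.322, -0.0, -0.073], [0.351, -0.0, -0.079], [0.38, -0.0, -0.086], [0.41, -0.0, -0.093], [0.439, -0.0, -0.099], [0.468, -0.0, -0.106], [0.497, -0.0, -0.112], [0.507, -0.0, -0.115], [0.507, -0.0, -0.115], [0.507, -0.0, -0.115]]
```

Call:
{"method": "arm_command", "body": {"slide": [[-0.02, -0.53, -0.07], [-0.04, -1.06, -0.16], [-0.06, -1.58, -0.26], [-0.09, -2.11, -0.38], [-0.12, -2.62, -0.51], [-0.15, -3.14, -0.66], [-0.19, -3.65, -0.82], [-0.23, -4.15, -1.0], [-0.27, -4.65, -1.19], [-0.32, -5.14, -1.4], [-0.37, -5.63, -1.62], [-0.42, -6.1, -1.85], [-0.48, -6.57, -2.1], [-0.54, -7.04, -2.37], [-0.6, -7.49, -2.64], [-0.67, -7.94, -2.93], [-0.73, -8.37, -3.23], [-0.76, -8.52, -3.34], [-0.76, -8.52, -3.34], [-0.76, -8.52, -3.34]], "turn": [[0.029, 0, -0.007], [0.059, 0, -0.013], [0.088, 0, -0.02], [0.117, 0, -0.026], [0.146, 0, -0.033], [0.176, 0, -0.04], [0.205, 0, -0.046], [0.234, 0, -0.053], [0.263, 0, -0.059], [0.293, 0, -0.066], [0.322, 0, -0.073], [0.351, 0, -0.079], [0.38, 0, -0.086], [0.41, 0, -0.093], [0.439, 0, -0.099], [0.468, 0, -0.106], [0.497, 0, -0.112], [0.507, 0, -0.115], [0.507, 0, -0.115], [0.507, 0, -0.115]], "grip": [255, 255, 255, 255, 255, 255, 255, 255, 255, 255, 255, 255, 255, 255, 255, 255, 255, 255, 255, 255]}}

```text
time_s: 13.25
ee_pos: [513.4, 94.3, 188.7]
ee_rot: [-0.0, 77.3, 171.9]
force: [-2.1, 1.1, -4.5]
gripper_width: 9.9
```

```bash
python3 st.py; python3 - <<'E'
from h import *
T0=np.load("T0.npy");tab=np.array([628.7,-134.4,181]);piv=tab+95*yp;piv[2]=125;hin=tab+190*yp+22*xp
A=pose(T0,.222,1.52,piv,hin)
o=[rel(A,pose(T0,t,1.52,piv,hin)) for t in (.2,.18,.16,.14,.12,.1,.08,.06,.05,.04,.03)]
print([a for a,b in o],[b for a,b in o])
p,d=env.grab_frame("side");a=cv2.resize(p[110:260,180:340,::-1],None,fx=4,fy=4,interpolation=cv2.INTER_CUBIC);cv2.imwrite("pics/sd6.png",a)
E
```

```text
{'time_s': 13.25, 'qpos': [7.06, 21.34, 91.21, 3.37, 79.76, 104.21], 'ee_pos': [513.41, 94.29, 188.69], 'force': [-2.11, 1.07, -4.47], 'torque': [0.23, 0.43, -0.1], 'gripper_width': 9.95}
rel from grasp ([-2.03, -15.66, -20.15], [1.514, -0.177, -0.169])
latch,gate est (pos) [0.22589845 1.51850423] resid [ 0.39258722 -0.10511479 -0.31202498]
[[0.21, 0.0, 0.09], [0.4, 0.0, 0.17], [0.59, 0.0, 0.25], [0.78, 0.0, 0.32], [0.98, 0.0, 0.39], [1.18, 0.0, 0.46], [1.37, 0.0, 0.52], [1.57, 0.0, 0.58], [1.67, 0.0, 0.6], [1.77, 0.0, 0.63], [1.87, 0.0, 0.66]] [[-0.0, 0.022, -0.0], [-0.0, 0.042, -0.0], [-0.0, 0.062, -0.0], [-0.0, 0.082, -0.0], [-0.0, 0.102, -0.0], [-0.0, 0.122, -0.0], [-0.0, 0.142, -0.0], [-0.0, 0.162, -0.0], [-0.0, 0.172, -0.0], [-0.0, 0.182, -0.0], [-0.0, 0.192, -0.001]]
```

View pics/sd6.png

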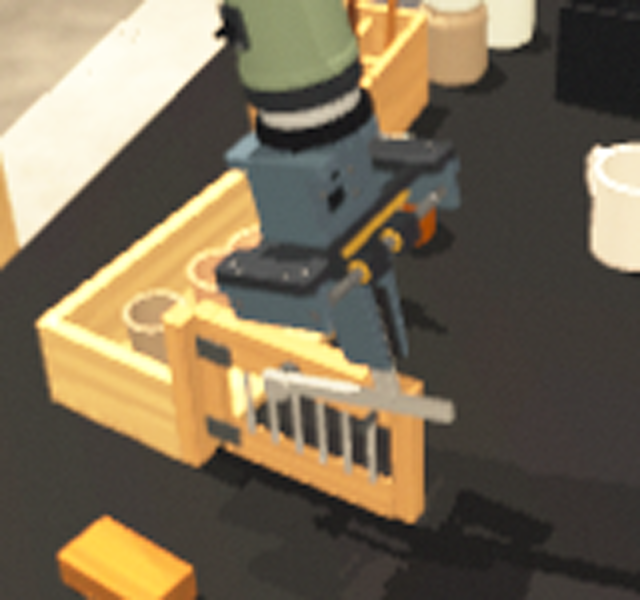

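The gate stands at about a right angle, bar raised. Lowering the bar.

Call:
{"method": "arm_command", "body": {"slide": [[0.21, 0, 0.09], [0.4, 0, 0.17], [0.59, 0, 0.25], [0.78, 0, 0.32], [0.98, 0, 0.39], [1.18, 0, 0.46], [1.37, 0, 0.52], [1.57, 0, 0.58], [1.67, 0, 0.6], [1.77, 0, 0.63], [1.87, 0, 0.66], [1.87, 0, 0.66], [1.87, 0, 0.66]], "turn": [[0, 0.022, 0], [0, 0.042, 0], [0, 0.062, 0], [0, 0.082, 0], [0, 0.102, 0], [0, 0.122, 0], [0, 0.142, 0], [0, 0.162, 0], [0, 0.172, 0], [0, 0.182, 0], [0, 0.192, 0], [0, 0.192, 0], [0, 0.192, 0]], "grip": [255, 255, 255, 255, 255, 255, 255, 255, 255, 255, 255, 255, 255]}}

```text
time_s: 14.38
ee_pos: [502.9, 96.0, 172.0]
ee_rot: [-0.5, 88.3, 171.4]
force: [-5.0, 0.8, 2.5]
gripper_width: 9.8
```

```bash
python3 st.py
```

```text
{'time_s': 14.38, 'qpos': [9.17, 15.72, 101.07, 0.59, 64.87, 107.03], 'ee_pos': [502.89, 95.95, 171.98], 'force': [-5.02, 0.81, 2.51], 'torque': [0.05, 0.9, -0.0], 'gripper_width': 9.82}
rel from grasp ([-0.36, -16.72, -20.12], [1.52, -0.024, -0.023])
latch,gate est (pos) [0.03514876 1.51954639] resid [ 0.53316026 -0.13938735 -0.27646679]
```

Call:
{"method": "arm_command", "body": {"slide": [[0.05, 0, 0.02], [0.1, 0, 0.03], [0.1, 0, 0.03], [0.1, 0, 0.03]], "turn": [[0, 0.005, 0], [0, 0.01, 0], [0, 0.01, 0], [0, 0.01, 0]], "grip": [255, 255, 255, 255]}}

```text
time_s: 14.72
ee_pos: [502.4, 96.1, 171.1]
ee_rot: [-1.2, 88.8, 170.7]
force: [-6.5, 0.6, 2.3]
gripper_width: 9.7
```

```bash
python3 st.py;python3 - <<'E'
from h import *
T=tw();p,d=env.grab_frame("wrist");cv2.imwrite("pics/w7.png",p[...,::-1]);np.save("pics/w7.npy",d);np.save("pics/w7T.npy",T)
p,d=env.grab_frame("side");a=cv2.resize(p[160:260,200:320,::-1],None,fx=6,fy=6,interpolation=cv2.INTER_CUBIC);cv2.imwrite("pics/sd7.png",a)
E
```

```text
{'time_s': 14.72, 'qpos': [9.3, 15.48, 101.56, 0.43, 64.11, 107.23], 'ee_pos': [502.44, 96.14, 171.06], 'force': [-6.5, 0.65, 2.34], 'torque': [0.07, 1.01, -0.07], 'gripper_width': 9.71}
rel from grasp ([-0.26, -16.77, -20.13], [1.521, -0.016, -0.016])
latch,gate est (pos) [0.025202   1.52017639] resid [ 0.5583967  -0.14619049 -0.28246736]
```

View pics/sd7.png

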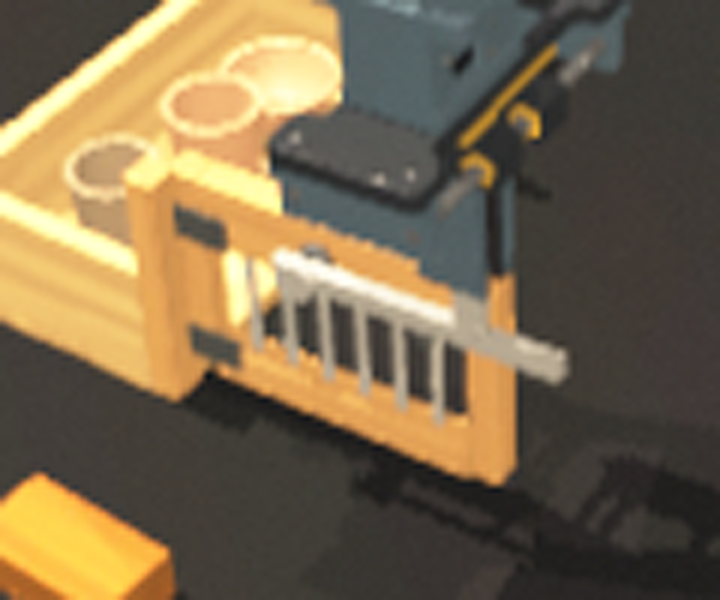

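View pics/w7.png

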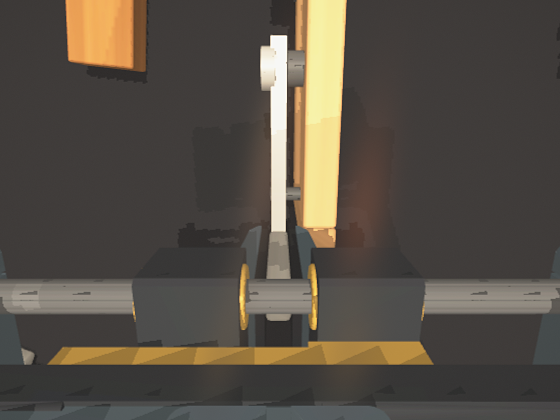

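```bash
python3 - <<'E'
from h import *
for n in ("w1","w7"):
    P=cloud("wrist",np.load(f"pics/{n}.npy"),np.load(f"pics/{n}T.npy"))
    q=np.array([P[v,u] for v in range(60,180) for u in (278,280,282)]);q=q[(q[:,2]>100)&(q[:,2]<160)]
    s=np.linalg.norm(q[:,:2]-q[0,:2],axis=1);c=np.polyfit(s,q[:,2],1);print(n,len(q),c,s.max())
E
```

```text
w1 359 [7.78839384e-04 1.31112472e+02] 92.62266462086576
w7 359 [3.06042778e-02 1.30899265e+02] 61.29944499480785
```

Bar slope measures 0.03 rad, so it has not reached the peg; lower further.

Call:
{"method": "arm_command", "body": {"slide": [[0.05, 0, 0.01], [0.1, 0, 0.02], [0.15, 0, 0.03], [0.2, 0, 0.04], [0.2, 0, 0.04], [0.2, 0, 0.04]], "turn": [[0, 0.005, 0], [0, 0.01, 0], [0, 0.015, 0], [0, 0.02, 0], [0, 0.02, 0], [0, 0.02, 0]], "grip": [255, 255, 255, 255, 255, 255]}}

```text
time_s: 15.32
ee_pos: [501.6, 96.3, 169.2]
ee_rot: [-17.1, 89.9, 154.8]
force: [-7.4, 2.0, 4.5]
gripper_width: 9.9
```

```bash
python3 st.py;python3 - <<'E'
from h import *
T=tw();p,d=env.grab_frame("wrist")
P=cloud("wrist",d,T)
q=np.array([P[v,u] for v in range(60,180) for u in (278,280,282)]);q=q[(q[:,2]>100)&(q[:,2]<160)]
s=np.linalg.norm(q[:,:2]-q[0,:2],axis=1);print(np.polyfit(s,q[:,2],1))
E
```

```text
{'time_s': 15.32, 'qpos': [9.54, 14.98, 102.55, 0.07, 62.56, 107.63], 'ee_pos': [501.59, 96.32, 169.22], 'force': [-7.36, 2.0, 4.54], 'torque': [0.06, 1.24, -0.07], 'gripper_width': 9.9}
rel from grasp ([-0.08, -16.86, -20.13], [1.521, -0.001, -0.002])
latch,gate est (pos) [0.00569611 1.52051525] resid [ 0.5584325  -0.14607992 -0.2687217 ]
[6.79179549e-03 1.31114804e+02]
```

Call:
{"method": "arm_command", "body": {"slide": [[0.05, 0, 0.01], [0.05, 0, 0.01], [0.05, 0, 0.01], [0.05, 0, 0.01]], "turn": [[0, 0.005, 0], [0, 0.005, 0], [0, 0.005, 0], [0, 0.005, 0]], "grip": [255, 255, 255, 255], "newtons": 5}}

```text
time_s: 15.7
ee_pos: [502.0, 96.3, 168.5]
ee_rot: [-171.8, 89.8, 0.1]
force: [-5.8, 1.0, 1.5]
gripper_width: 10.1
```

```bash
python3 st.py
```

```text
{'time_s': 15.7, 'qpos': [9.6, 14.9, 102.79, -0.04, 62.09, 107.73], 'ee_pos': [501.95, 96.31, 168.51], 'force': [-5.81, 1.03, 1.48], 'torque': [0.13, 1.03, -0.04], 'gripper_width': 10.15}
rel from grasp ([-0.01, -16.82, -20.13], [1.521, 0.004, 0.003])
latch,gate est (pos) [8.49116456e-04 1.52105283e+00] resid [ 0.01373869 -0.00359988 -0.00652875]
```

Now back to the grasp height; open slowly.

Call:
{"method": "arm_command", "body": {"slide": [[0, 0, 0], [0, 0, 0], [0, 0, 0], [0, 0, 0], [0, 0, 0], [0, 0, 0], [0, 0, 0], [0, 0, 0]], "turn": [[0, 0, 0], [0, 0, 0], [0, 0, 0], [0, 0, 0], [0, 0, 0], [0, 0, 0], [0, 0, 0], [0, 0, 0]], "grip": [230, 220, 210, 195, 180, 165, 165, 165]}}

```text
time_s: 16.37
ee_pos: [502.6, 96.1, 168.1]
ee_rot: [-175.6, 89.7, -3.7]
force: [-0.5, 0.3, -0.5]
gripper_width: 32.2
```

```bash
python3 st.py;python3 - <<'E'
from h import *
T=tw();p,d=env.grab_frame("wrist");cv2.imwrite("pics/w8.png",p[...,::-1])
P=cloud("wrist",d,T)
q=np.array([P[v,u] for v in range(60,180) for u in (278,280,282)]);q=q[(q[:,2]>100)&(q[:,2]<160)]
s=np.linalg.norm(q[:,:2]-q[0,:2],axis=1);print(np.polyfit(s,q[:,2],1))
E
```

```text
{'time_s': 16.37, 'qpos': [9.59, 14.93, 102.81, -0.08, 61.95, 107.74], 'ee_pos': [502.62, 96.14, 168.11], 'force': [-0.5, 0.26, -0.47], 'torque': [0.03, 0.05, 0.01], 'gripper_width': 32.2}
rel from grasp ([0.03, -16.75, -20.13], [1.521, 0.005, 0.004])
latch,gate est (pos) [1.14310143e-04 1.52108724e+00] resid [-0.6816944   0.17863159  0.32332571]
[1.49171131e-03 1.31062861e+02]
```

View pics/w8.png

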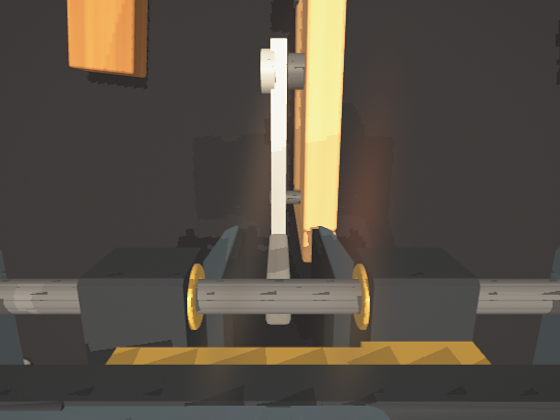

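Released; the bar lies level (slope 0.0015), the tab at about (278,280) is clear between fingers at columns ~220 and ~335, contact force zero. Rising.

Call:
{"method": "arm_command", "body": {"slide": [[-0.5, 0, 0], [-1.5, 0, 0], [-3, 0, 0], [-5, 0, 0], [-7, 0, 0], [-9, 0, 0], [-11, 0, 0], [-12, 0, 0], [-12, 0, 0], [-12, 0, 0], [-12, 0, 0]], "turn": [[0, 0, 0], [0, 0, 0], [0, 0, 0], [0, 0, 0], [0, 0, 0], [0, 0, 0], [0, 0, 0], [0, 0, 0], [0, 0, 0], [0, 0, 0], [0, 0, 0]], "grip": [165, 165, 165, 165, 165, 165, 165, 165, 165, 165, 165]}}

```text
time_s: 17.33
ee_pos: [501.2, 96.1, 287.0]
ee_rot: [176.5, 89.8, -11.6]
force: [0.3, -0.3, 0.3]
gripper_width: 31.9
```

```bash
python3 - <<'E'
from h import *
s=env.state();print(s["force"],s["ee_pos"]);T=tw(s);p,d=env.grab_frame("wrist");cv2.imwrite("pics/w9.png",p[...,::-1])
P=cloud("wrist",d,T)[40:330,150:400].reshape(-1,3);z=P[:,2]
hin=np.array([686,48.1])
m=(z>142)&(z<148)&(P[:,0]<685);q=P[m][:,:2].astype(np.float32);l=cv2.fitLine(q,cv2.DIST_HUBER,0,.01,.01).ravel();print("gate",m.sum(),l,cv2.minAreaRect(q))
v=l[:2]*np.sign(-l[0]);a0=np.degrees(np.arctan2(-yp[1],-yp[0]));a=np.degrees(np.arctan2(v[1],v[0]));print("gate deg",(a0-a)%360)
m=(z>124)&(z<137)&(P[:,0]<685);b=P[m];s=np.linalg.norm(b[:,:2]-b[0,:2],axis=1);print("bar",m.sum(),b[:,2].min(),b[:,2].max(),np.polyfit(s,b[:,2],1))
p,d=env.grab_frame("side");cv2.imwrite("pics/sd9.png",cv2.resize(p[110:260,160:360,::-1],None,fx=4,fy=4,interpolation=cv2.INTER_CUBIC))
E
```

```text
[ 0.33752658 -0.2656586   0.33981874] [501.1524725   96.08496785 287.02240885]
gate 3692 [ 9.8954099e-01 -1.4425202e-01  5.5988202e+02  6.6142647e+01] ((557.544921875, 74.53550720214844), (35.17560577392578, 130.40818786621094), 81.20455169677734)
gate deg 87.45606538387699
bar 1816 124.1724752789504 136.9322829842243 [-1.06001254e-02  1.32183710e+02]
```

View pics/sd9.png

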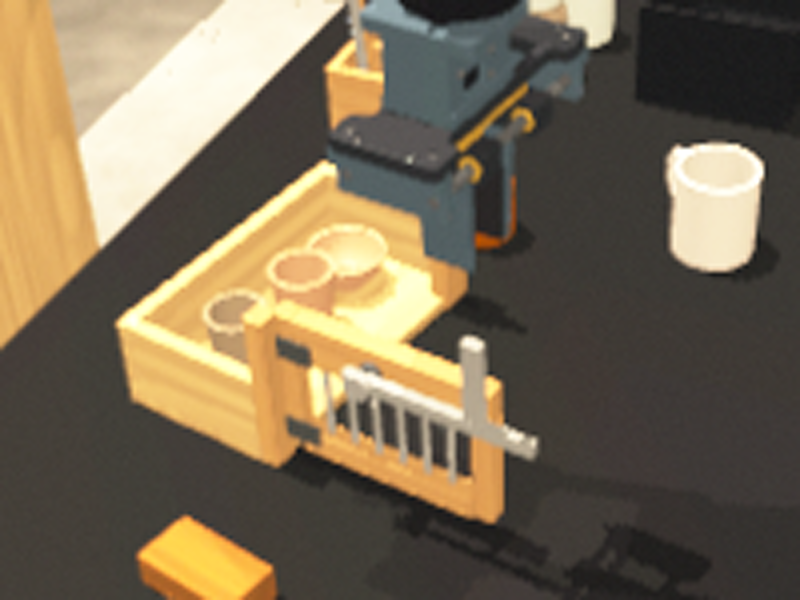

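The gate stands at about 87° with the bar lying on its peg. The gripper is well above it and touching nothing, and the pots are in place. Handing in.

```bash
python3 -c "
from workcell import env
print(env.job_done())"
```

```text
the job is handed in; nothing more can be done
None
```

I opened the pen and handed the job in at about 17 s; the interface gave no verdict.

**What I did:** I pinched the thumb tab and raised the bar to about 0.225 rad, where the rubber bumper was felt. I then swung the gate slowly to a right angle, lowered the bar onto its peg, let go and rose clear.

**Last checks**
- **Gate:** it stands 87.5° open by depth fit (about 1.52 rad from the tool path). I did not measure its speed directly.
- **Bar:** it lay level right after release, with a slope of 0.0015 rad. A later, rougher fit from higher up gave −0.011 rad because its points included more than the bar, but the picture shows the bar level.
- **Robot:** contact force was about 0.5 N or less, and the gripper is about 80 mm above the tab.
- **Pots and other things:** they look unmoved in the last side picture, but I did not measure their positions.

**Forces that did not fit:** after the bar left the bumper, the vertical reading stayed at −6 to −8 N. While lowering I saw up to 8 N. I put this down to small strain in the grip, and it was gone once I let go. I estimate the bar pressed on its catch with about 5 to 7 N, under the 16 N limit, but this was never measured directly.

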